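Centre-punch a bracket blank and bring it to the parts tray

TASK

Take the spring-loaded centre punch from the tool rack, stand it on the scribed cross of the bracket blank, press it straight down until its spring snaps, and put it back in the hole it came from. Then slide the thin blank along the steel bench block until one end overhangs an edge by a good two fingers' width, pick it up there and lay it flat, cross upward, in the shallow metal parts tray. Fire the punch nowhere but on the cross, and leave the other tools where they lie.

Things in the scene. Friction and masses are not known exactly. Their poses are not given: they have to be found in the camera images.
- punch: steel centre punch upright in the rack, its tallest tool; 130 mm, 0.15 kg. Origin on the axis at the shoulder, which rests on the rail; z up the tool. Above it: straight 18 mm round grip 80 mm tall (knurl rings to 50, groove at 57, domed cap). Below it: nose 11 mm thick to 22 mm, cone to 36, 4.6 mm sliding tip, point at 50. Grip the sleeve hard (30 to 50 N) or it slips when pressed.
- punch_tip (a joint): travel of the punch's tip into its nose, m: 0 free, 0.010 at its stop. The push needed starts at about 3 N and rises to about 13 N near 4 mm, then the spring snaps through (push falls to 7 N) and the tip runs on to the stop; it springs back when lifted. It has snapped beyond 0.0085.
- punch_point (a point): the very point of the punch's tip (moves with the tip)
- rack: tool rack: wooden rail 190 x 50 mm, 20 mm thick, top face 66 mm above the bench, on steel legs (226 mm over the feet); four 15 mm through holes on its centre line at -69, -23, 23 and 69 mm along its y. Three hold tools, in any order, up to 80 mm tall above the rail. Origin on the bench under its centre. Fixed; left or right of the block, its y roughly along the robot's x.
- block: ground steel bench block, 190 x 190 mm, 40 mm high, fixed. Origin under its centre; x and y along its sides, z up.
- blank: bracket blank: flat steel strip 150 mm long, 40 mm wide, 3 mm thick, 0.13 kg (0.09 to 0.18), one end (+x) rounded to a half circle, the other square; lies flat on the block, within 20 degrees of parallel to the block's x. Origin at the middle of its underside, x along its length, z up. Closed fingertips pressed lightly on it (5 to 10 N) slide it along.
- blank_mark (a point): the scribed cross (thin dark lines) on the blank's top face, 55 mm from its middle towards the rounded end: the centre of the end's half circle
- blank_round_end (a point): middle of the blank's rounded end, half-way through its thickness
- blank_square_end (a point): middle of the blank's square end, half-way through its thickness
- tray: shallow open parts tray of bare sheet metal, 215 mm along its x, 145 mm along its y, rim 22 mm high (24.5 mm with its bead), walls and floor 3 mm. Empty. Origin under its centre, z up. Fixed; stands on the side of the block away from the rack.
- drift: bystander: solid drift punch in the rack, shorter and dark, 19 mm thick, 52 mm above the rail. Origin at its shoulder on the rail.
- scriber: bystander: thin scriber in the rack, a 9 mm rod with a small ball on top 68 mm above the rail, a 19 mm collar at its foot. Origin at the collar's underside on the rail.
- vblock: bystander: small steel V-block, 45 x 34 x 30 mm, standing on the bench block beside the blank. Origin under its centre, x along its groove.
- spike: bystander: rusty railway spike lying on the bench between robot and block, 165 mm long (its x), 30 mm across the head, 20 mm high. Origin under its middle.
- chisel: bystander: cold chisel lying on the bench on the robot's left, 155 mm long (its x), 22 mm wide, 18 mm high. Origin under its middle.
- clamp: bystander: grey C-clamp lying on the bench on the robot's right, about 100 x 145 mm, 15 mm high. Origin near the middle of its frame.
- hammer: bystander: hammer lying on the bench beyond the block, about 260 mm long (its x, head at +x), 26 mm high. Origin under its middle.

How it is judged:
By the outcome, as a careful person would: the job done as asked, in the order asked, and still so for the second after the job is handed in, with the robot touching nothing.
It also fails if it takes over 66 s, if anything falls off the work surface, if the arm or the gripper's body presses on something with over 40 N, if the wrist force passes 120 N, or if a joint passes its speed limit or range.

ROBOT

A 6-joint arm with a two-finger parallel gripper is mounted at the origin on the work surface. World frame = base frame: x ahead of the robot, y to its left, z up, the work surface at z = 0. Lengths are in m, angles in rad, forces in N, time in s.
With the tool pointing down it reaches from about 0.375 to 0.9 m from the base axis. Payload 3.1 kg.
Tool frame: the origin (TCP) lies midway between the tips of the shut fingers; the grasp point (between the pads) lies robot.grip_depth behind it (robot.grip_depth is the distance from the TCP to the grasp point, in m); z points along the fingers, y is the line along which they close (so a half turn about z gives the same grasp; the last joint's range is limited). The gripper opens to 87 mm and grips with 3 to 60 N. Pads are 19 mm wide; open, the fingers measure 117 mm over their backs; the gripper's body (75 mm by 190 mm) begins 51 mm behind the grasp point.
Start: joints at [-1.512, 0.527, 1.433, -0, 1.181, -0.178], TCP at [0.147, -0.608, 0.223] pointing down, gripper open.
Joint ranges: [-3.08, 3.08], [-0.75, 2.2], [0.22, 2.44], [-1.43, 4.57], [0, 2.65], [-2.85, 2.85]. Speed limits (rad/s): [2.79, 2.79, 3.14, 3.14, 3.14, 3.14].

INTERFACE

Orientations are given as a unit quaternion [x, y, z, w].
In Python, from rig import robot, viewer, hand_in gives the robot as it stands (robot), with the cameras (viewer) and the job as plain functions.
- The arm moves only by the shell command python3 nudge.py 'ROWS' [OPENING] [FORCE]. ROWS is a JSON list of rows, 1 to 20 of them, each of 4 numbers: dx, dy, dz in m, then a turn about the tool's z in rad; each row shifts and turns the commanded pose from where the row before left it, along the tool's axes as they then stand; what a row does not reach is not made up. A row lasts 1/12 s, in which the tool goes at most 0.0417 m and 0.125 rad, less where a joint would pass 70% of its speed; a pose out of reach is approached as far as the arm can. OPENING is the finger opening in m, set as the command begins (- or left out keeps the last). The fingers move at their own pace and stop on an object; FORCE is the grip in N (left out, the last holds). Time passes only in rows, so rows that do not move let the fingers close. It prints the time, the measured TCP pose, the force, the opening and the grip force at its end. Input that does not fit is refused with a message, and nothing moves.
- robot.get_obs(): the state, without advancing time (a new reading comes with each control period).
- viewer.camera(name): name is "scene" or "side" or "wrist"; returns a dict with "img" (480x640x3 uint8, red, green, blue), "fx", "fy", "cx", "cy" (pixels), "xyz" and "attitude" of the camera in the world. Camera axes: x right, y down, z forward; pixel columns grow to the right and rows downward; lengths in m; the calibration is good to about 2 mm. The wrist camera is an equidistant fisheye: a pixel r from the principal point sees the ray r / f radians off the axis. A picture is of the moment at which its call begins. There is no depth.
- hand_in(): hands the job in; it is judged then, once.
The state is a dict: "time": time; "q": joint angles; "joint_velocities": joint speeds; "joint_torque": joint torques, N m; "position": TCP position; "tool_rot": TCP orientation; "ft_force": force on the tool from outside, world axes, zero at the start; "moment": the same for the moment, N m; "grip_width": finger opening in m; "grip_force": force on a finger pad.
Only numpy, scipy, OpenCV 4.12 (cv2) and the standard library are available. Lean on these libraries where they do the work, as an engineer would, in place of code of your own. Each camera call takes 0.05 s, during which the arm holds its last target. There are 200 camera calls.

## Working session

There is one attempt and no reset: what is moved stays moved. The work goes in short steps, Python scripts to look and compute and a shell command to move; the robot and the scene stay as the last step left them, time stands still between calls to the robot, and variables do not carry over. Pictures are saved under pics/ and viewed, at most 10 in all, crops included, and the job is handed in when it is done.

```bash
ls; mkdir -p pics
python3 - <<'E'
from rig import robot, viewer, hand_in
import cv2,json
o=robot.get_obs();print(o,robot.grip_depth)
for n in("scene","side"):
    c=viewer.camera(n);cv2.imwrite(f"pics/{n}0.png",c["img"][:,:,::-1]);print(n,{k:v for k,v in c.items() if k!="img"})
E
```

```text
nudge.py
pics
rig.py
{'time': 0.0, 'q': array([-1.51250938e+00,  5.28455117e-01,  1.43393290e+00, -1.59269939e-05,
        1.18141232e+00, -1.78489210e-01]), 'joint_velocities': array([ 0.00203841,  0.0004633 ,  0.0006812 , -0.00206652, -0.00116871,
       -0.00021287]), 'joint_torque': array([ 1.93703556e-03, -4.40037668e+01, -1.76590508e+01,  6.35377318e-02,
        5.83585293e-02, -1.62466481e-04]), 'position': array([ 0.14659224, -0.60678796,  0.22156871]), 'tool_rot': array([ 9.92999349e-01,  1.18114663e-01,  5.89514163e-05, -1.10229021e-03]), 'ft_force': array([ 0.09684915, -0.73853622,  0.07803856]), 'moment': array([ 0.00914755,  0.03700692, -0.03866884]), 'grip_force': 0.0, 'grip_width': 0.08685769080656498} 0.0187
scene {'fx': 435.9910991424713, 'fy': 435.9910991424713, 'cx': 325.5708082805726, 'cy': 238.13130233915243, 'xyz': array([ 1.0144689 , -0.51903764,  0.50794027]), 'attitude': array([ 0.82750897,  0.30077965, -0.16052314, -0.44608612])}
side {'fx': 516.2259425581761, 'fy': 516.2259425581761, 'cx': 322.71151087625174, 'cy': 239.76575849812727, 'xyz': array([0.08857067, 0.46148993, 0.75978534]), 'attitude': array([-0.36680383,  0.84440049, -0.35836587,  0.1549731 ])}
```

View pics/scene0.png

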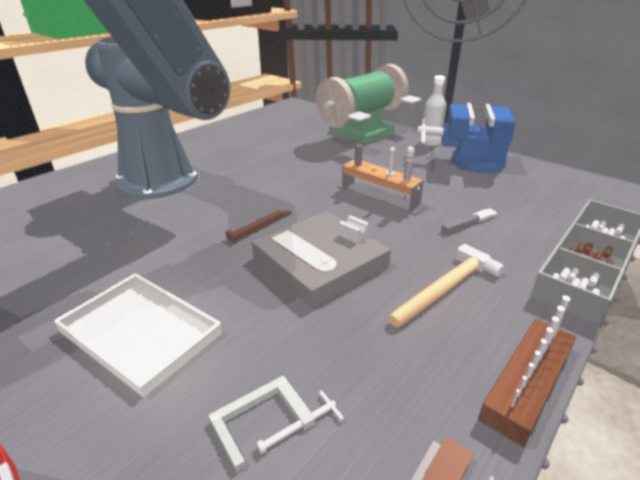

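View pics/side0.png

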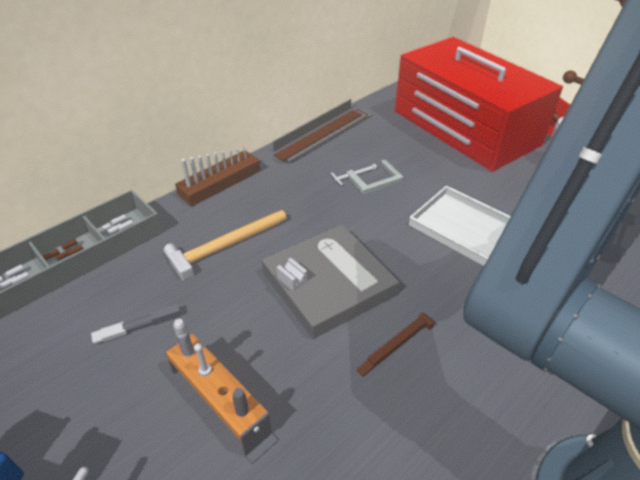

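Scene view: blank on the block (rounded end with its cross near (325,262), square end (280,235)), tray around (138,330), V-block (353,228), rack (382,178) with the punch tallest at (408,163). Side view: punch cap at (180,325), scriber (200,355), empty hole (222,391), drift (240,402), cross near (328,246).

```bash
cat > h.py <<'E'
import numpy as np,cv2
from scipy.spatial.transform import Rotation as R
def ray(c,u,v):
    d=np.array([(u-c["cx"])/c["fx"],(v-c["cy"])/c["fy"],1.0])
    return np.array(c["xyz"]),R.from_quat(c["attitude"]).apply(d)
def onz(c,u,v,z):
    o,d=ray(c,u,v);return o+d*(z-o[2])/d[2]
def proj(c,p):
    q=R.from_quat(c["attitude"]).inv().apply(np.array(p)-c["xyz"]);return np.array([c["fx"]*q[0]/q[2]+c["cx"],c["fy"]*q[1]/q[2]+c["cy"]])
def tri(ca,a,cb,b):
    (o1,d1),(o2,d2)=ray(ca,*a),ray(cb,*b)
    s=np.linalg.lstsq(np.c_[d1,-d2],o2-o1,rcond=None)[0]
    p,q=o1+s[0]*d1,o2+s[1]*d2
    return (p+q)/2,np.linalg.norm(p-q)
E
python3 - <<'E'
from rig import robot, viewer, hand_in
from h import *
S=viewer.camera("scene");D=viewer.camera("side")
def crop(c,x,y,w,h):
    im=cv2.resize(c["img"][y:y+h,x:x+w,::-1],(400,300),interpolation=cv2.INTER_CUBIC)
    for i in range(0,w,20): cv2.putText(im,str(x+i),(int(i*400/w),8),0,.3,(0,255,255));cv2.line(im,(int(i*400/w),10),(int(i*400/w),14),(0,255,255))
    for i in range(0,h,20): cv2.putText(im,str(y+i),(0,int(i*300/h)+3),0,.3,(0,255,255))
    return im
a=np.vstack([np.hstack([crop(S,250,205,144,108),crop(S,335,140,100,75)]),np.hstack([crop(D,256,222,152,114),crop(D,130,312,200,150)])])
cv2.imwrite("pics/comp.png",a)
# blank masks
for n,c,seed in(("S",S,(300,248)),("D",D,(350,268))):
    g=cv2.cvtColor(c["img"],cv2.COLOR_RGB2GRAY)
    m=(g>150).astype(np.uint8);k,l,st,ce=cv2.connectedComponentsWithStats(m)
    i=l[seed[1],seed[0]];print(n,g[seed[1],seed[0]],st[i],ce[i])
    ct=max(cv2.findContours((l==i).astype(np.uint8),0,cv2.CHAIN_APPROX_NONE)[0],key=len)[:,0]
    p=np.array([onz(c,u,v,.043)[:2] for u,v in ct]);
    r=cv2.minAreaRect((p*1000).astype(np.float32));print(r)
    print(cv2.boxPoints(r).round(1).tolist())
E
```

```text
S 241 [  271   177   296   155 13585] [404.71166728 250.77953625]
((685.8584594726562, 180.1944580078125), (589.4559326171875, 372.8828430175781), 72.41793060302734)
[[419.1000061035156, -44.400001525878906], [774.5999755859375, -157.10000610351562], [952.5999755859375, 404.79998779296875], [597.2000122070312, 517.5]]
D 213 [ 317  238   61   53 1279] [345.92181392 263.45973417]
((557.86962890625, -34.95793914794922), (43.4531135559082, 152.39962768554688), 82.50074005126953)
[[479.5, -46.599998474121094], [630.5999755859375, -66.4000015258789], [636.2999877929688, -23.399999618530273], [485.20001220703125, -3.5]]
```

View pics/comp.png

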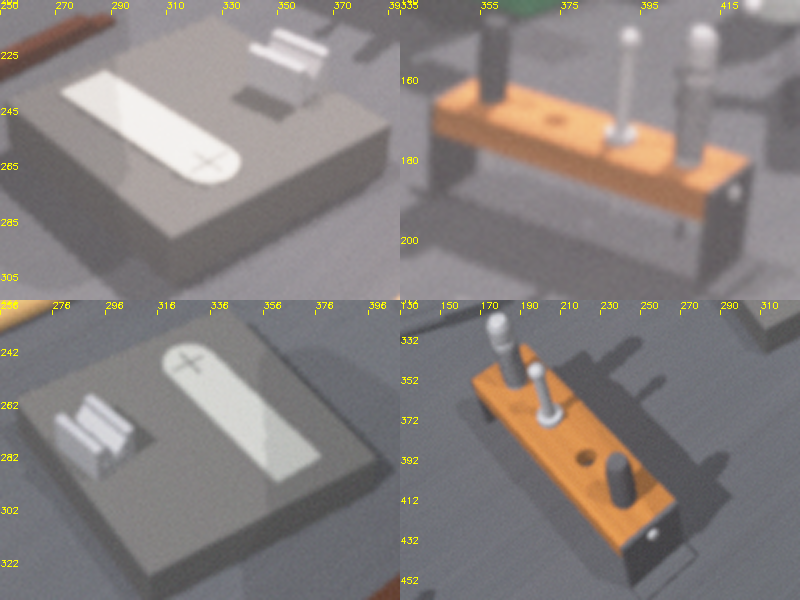

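Composite crops: cross at scene (324.9,263) / side (328.2,245.9). Punch cap at scene (411,147) / side (178.5,320); the empty hole is second from the robot, at side (223,391). The V-block stands left of the blank, clear of its strip.

Run:
```python
from rig import robot, viewer, hand_in
from h import *
np.set_printoptions(precision=4,suppress=True)
S=viewer.camera("scene");D=viewer.camera("side")
print("cross",onz(S,324.9,263,.043),onz(D,328.2,245.9,.043),tri(S,(324.9,263),D,(328.2,245.9)))
print("blockS",[onz(S,*p,.04)[:2] for p in((311.2,290.7),(390.4,250),(327.4,210))])
print("blockD",[onz(D,*p,.04)[:2] for p in((262.8,263),(313.8,326.1),(401.5,282),(347,229))])
print("cap",tri(S,(410.75,147),D,(178.7,319.5)))
for n,a,b in(("hole",(374.25,170),(223,391)),("drift",(358,164.5),(241,413)),("scr",(390,174),(204.5,368.5)),("punch",(407,181),(187,354.5))):
    print(n,onz(S,*a,.066)[:2],onz(D,*b,.066)[:2])
print("rail",[onz(D,*p,.066)[:2] for p in((166.5,351),(192.5,334.5),(268,412),(239,437))])
# orange rail-top mask in side (top face brighter than its sides)
h=cv2.cvtColor(D["img"],cv2.COLOR_RGB2HSV);m=cv2.inRange(h,(8,120,90),(22,255,255));m[:,:150]=0;m[:330]=0;m[:,290:]=0
ct=max(cv2.findContours(m,0,cv2.CHAIN_APPROX_NONE)[0],key=cv2.contourArea)[:,0]
r=cv2.minAreaRect(np.array([onz(D,u,v,.066)[:2]*1000 for u,v in ct]).astype(np.float32));print("rail mask",r,cv2.boxPoints(r).round(1).tolist())
# tray
g=cv2.cvtColor(S["img"],cv2.COLOR_RGB2GRAY);m=(g>140).astype(np.uint8);k,l,st,ce=cv2.connectedComponentsWithStats(m);i=l[335,138];print(st[i])
ct=max(cv2.findContours((l==i).astype(np.uint8),0,cv2.CHAIN_APPROX_NONE)[0],key=len)[:,0]
q=cv2.approxPolyDP(cv2.convexHull(ct),6,True)[:,0];print(q.tolist(),[onz(S,*p,.024)[:2] for p in q])
m=(cv2.cvtColor(S["img"],cv2.COLOR_RGB2GRAY)>165).astype(np.uint8);m[:228]=0;m[275:]=0;m[:,:268]=0;m[:,345:]=0
ct=max(cv2.findContours(m,0,cv2.CHAIN_APPROX_NONE)[0],key=len)[:,0]
r=cv2.minAreaRect(np.array([onz(S,u,v,.043)[:2]*1000 for u,v in ct]).astype(np.float32));print("blank S",r,cv2.boxPoints(r).round(1).tolist())
```

```text
cross [ 0.6142 -0.0396  0.043 ] [ 0.6094 -0.0414  0.043 ] (array([ 0.6119, -0.0405,  0.0422]), np.float64(0.004649829353725041))
blockS [array([ 0.6433, -0.1096]), array([0.6793, 0.0737]), array([0.4927, 0.1138])]
blockD [array([0.6633, 0.0802]), array([0.487 , 0.1087]), array([ 0.4503, -0.0773]), array([ 0.621 , -0.1056])]
cap (array([0.574 , 0.2994, 0.1473]), np.float64(0.0037000135467766563))
hole [0.4841 0.3013] [0.4773 0.2995]
drift [0.4348 0.3021] [0.4309 0.3009]
scr [0.5255 0.3067] [0.5282 0.2981]
punch [0.576  0.3001] [0.5681 0.304 ]
rail [array([0.5958, 0.3242]), array([0.5947, 0.2768]), array([0.4057, 0.2716]), array([0.4041, 0.3242])]
rail mask ((500.4465637207031, 300.74517822265625), (191.62388610839844, 53.90104675292969), 1.286011815071106) [[404.1000061035156, 325.5], [405.29998779296875, 271.70001220703125], [596.7999877929688, 276.0], [595.5999755859375, 329.79998779296875]]
[     0      8    640    472 151492]
[[0, 391], [19, 336], [195, 20], [295, 9], [443, 75], [639, 185], [639, 479], [60, 479], [18, 468], [0, 443]] [array([ 0.4517, -0.5102]), array([ 0.3641, -0.4559]), array([-2.3952,  1.8732]), array([-2.333 ,  3.0182]), array([0.0768, 1.4623]), array([0.9869, 0.7307]), array([ 1.1169, -0.1021]), array([ 0.6297, -0.5101]), array([ 0.5812, -0.5349]), array([ 0.5327, -0.5369])]
blank S ((561.7437744140625, -27.61449432373047), (140.53453063964844, 149.20648193359375), 40.06306457519531) [[459.8999938964844, -15.699999809265137], [556.0, -129.89999389648438], [663.5, -39.5], [567.5, 74.69999694824219]]
```

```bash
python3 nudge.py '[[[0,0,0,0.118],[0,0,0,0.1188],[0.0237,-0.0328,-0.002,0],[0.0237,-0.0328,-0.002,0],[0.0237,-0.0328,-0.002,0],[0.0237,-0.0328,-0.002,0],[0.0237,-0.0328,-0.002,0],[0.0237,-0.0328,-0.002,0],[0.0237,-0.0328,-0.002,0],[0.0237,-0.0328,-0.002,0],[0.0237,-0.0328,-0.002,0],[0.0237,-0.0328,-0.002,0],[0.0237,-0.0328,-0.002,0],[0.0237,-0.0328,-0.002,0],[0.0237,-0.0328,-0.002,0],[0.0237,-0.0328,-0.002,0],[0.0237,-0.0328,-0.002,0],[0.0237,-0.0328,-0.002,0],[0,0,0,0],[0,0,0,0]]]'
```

```text
refused: ROWS must be a list of rows, each a list of 4 numbers. Nothing was moved.
```

I used the wrong layout. The manual says a list of rows, each a list of 4 numbers; once more.

```bash
python3 nudge.py '[[0,0,0,0.118],[0,0,0,0.1188],[0.0237,-0.0328,-0.002,0],[0.0237,-0.0328,-0.002,0],[0.0237,-0.0328,-0.002,0],[0.0237,-0.0328,-0.002,0],[0.0237,-0.0328,-0.002,0],[0.0237,-0.0328,-0.002,0],[0.0237,-0.0328,-0.002,0],[0.0237,-0.0328,-0.002,0],[0.0237,-0.0328,-0.002,0],[0.0237,-0.0328,-0.002,0],[0.0237,-0.0328,-0.002,0],[0.0237,-0.0328,-0.002,0],[0.0237,-0.0328,-0.002,0],[0.0237,-0.0328,-0.002,0],[0.0237,-0.0328,-0.002,0],[0.0237,-0.0328,-0.002,0],[0,0,0,0],[0,0,0,0]]'
python3 - <<'E'
from rig import robot, viewer, hand_in
from h import *
c=viewer.camera("wrist");print({k:v for k,v in c.items() if k!="img"},robot.get_obs()["position"])
cv2.imwrite("pics/w1.png",c["img"][:,:,::-1])
E
```

```text
time: 1.97
position: [0.5267, -0.0808, 0.2546]
tool_rot: [1.0, 0.002, 0.0, 0.0]
ft_force: [-0.1, -0.4, 0.4]
grip_width: 0.0871
grip_force: 0.0
{'fx': 371.64829954431775, 'fy': 371.64829954431775, 'cx': 314.7598829707048, 'cy': 243.2275566349994, 'xyz': array([ 0.59319087, -0.08115718,  0.41795617]), 'attitude': array([ 0.70331221, -0.70033516, -0.08571092,  0.08681146])} [ 0.52576448 -0.08206345  0.25441025]
```

View pics/w1.png

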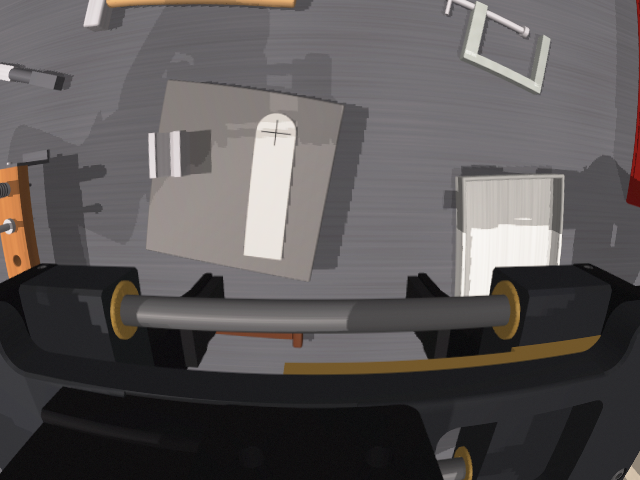

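Wrist view: cross at (276,132), blank's square end about (263,257). Block corners are at (167,80), (343,103), (310,281), (147,248), and the tray's far rim corners at (457,176), (564,174).

```bash
cat >> h.py <<'E'
def wray(c,u,v):
    a,b=(u-c["cx"])/c["fx"],(v-c["cy"])/c["fy"];t=np.hypot(a,b);s=np.sinc(t/np.pi)
    return np.array(c["xyz"]),R.from_quat(c["attitude"]).apply([a*s,b*s,np.cos(t)])
def wonz(c,u,v,z):
    o,d=wray(c,u,v);return o+d*(z-o[2])/d[2]
def wproj(c,p):
    q=R.from_quat(c["attitude"]).inv().apply(np.array(p)-c["xyz"]);r=np.hypot(q[0],q[1]);t=np.arctan2(r,q[2])
    return c["fx"]*t*q[:2]/r+[c["cx"],c["cy"]]
E
python3 - <<'E'
from rig import robot, viewer, hand_in
from h import *
np.set_printoptions(precision=4,suppress=True)
c=viewer.camera("wrist");g=cv2.cvtColor(c["img"],cv2.COLOR_RGB2GRAY)
m=(g>170).astype(np.uint8);m[:,:230]=0;m[:,305:]=0;m[:100]=0;m[262:]=0
ct=max(cv2.findContours(m,0,cv2.CHAIN_APPROX_NONE)[0],key=cv2.contourArea)[:,0]
P=np.array([wonz(c,u,v,.043)[:2] for u,v in ct])
r=cv2.minAreaRect((P*1000).astype(np.float32));print("blank",r,cv2.boxPoints(r).round(1).tolist())
w=g[122:143,266:287];print(w.min(0),w.min(1));print(w.mean(0).round(),w.mean(1).round())
print("cross",wonz(c,276,132,.043))
print("block",[wonz(c,*p,.04)[:2] for p in((167,80),(343,103),(310,281),(147,248))])
print("tray",[wonz(c,*p,.0245)[:2] for p in((457,176),(564,174))])
print("vblock",[wonz(c,*p,.07)[:2] for p in((149,133),(149,177),(180,131),(181,177))])
print("hole",wonz(c,17,261,.066),"ball",wonz(c,8,226,.134))
S=viewer.camera("scene")
print("trayS",[onz(S,*p,.0245)[:2] for p in((137,278),(57,326),(140,388),(220,326))])
E
```

```text
blank ((558.7056884765625, -34.98457336425781), (40.774269104003906, 150.4679412841797), 82.9112319946289) [[481.5, -45.900001525878906], [630.7999877929688, -64.5], [635.9000244140625, -24.0], [486.6000061035156, -5.5]]
[113 135 124  92  77  61  71  81  51 129 126 109 105 106 106 104 112 130
 145 131 127] [147 149 158 160 146 129 110  99  88  51  84 120 125 129 125 108 122 124
 130 138 145]
[215. 216. 216. 216. 217. 216. 207. 170. 158. 193. 212. 216. 217. 217.
 217. 216. 216. 217. 217. 216. 217.] [221. 225. 225. 224. 225. 224. 215. 209. 190. 145. 152. 189. 204. 205.
 211. 216. 223. 225. 225. 225. 225.]
cross [ 0.6129 -0.0442  0.043 ]
block [array([0.6755, 0.0735]), array([ 0.6428, -0.1112]), array([ 0.4557, -0.0781]), array([0.4919, 0.1062])]
tray [array([ 0.5709, -0.2406]), array([ 0.583 , -0.3922])]
vblock [array([0.6171, 0.0807]), array([0.5731, 0.0824]), array([0.6166, 0.047 ]), array([0.5715, 0.0473])]
hole [0.4802 0.2969 0.066 ] ball [0.5388 0.2291 0.134 ]
trayS [array([ 0.3728, -0.2681]), array([ 0.3868, -0.4103]), array([ 0.5885, -0.3898]), array([ 0.5787, -0.2491])]
```

```bash
python3 nudge.py '[[-0.0036,-0.038,0,0],[-0.0036,-0.038,0,0],[-0.0036,-0.038,0,0],[-0.0036,-0.038,0,0],[-0.0036,-0.038,0,0],[-0.0036,-0.038,0,0],[-0.0036,-0.038,0,0],[-0.0036,-0.038,0,0],[-0.0036,-0.038,0,0],[-0.0036,-0.038,0,0],[0,0,0,0],[0,0,0,0]]'
python3 - <<'E'
from rig import robot, viewer, hand_in
from h import *
np.set_printoptions(precision=4,suppress=True)
c=viewer.camera("wrist")
cv2.imwrite("pics/w2.png",c["img"][:,:,::-1])
for p in([.57,.301,.146],[.57,.301,.066],[.524,.301,.134],[.524,.301,.066],[.478,.301,.066],[.596,.326,.066],[.596,.276,.066]): print(p,wproj(c,p))
E
```

```text
time: 3.12
position: [0.4897, 0.2972, 0.2543]
tool_rot: [1.0, 0.001, -0.0, 0.0]
ft_force: [0.1, -0.1, -1.0]
grip_width: 0.0868
grip_force: 0.0
[0.57, 0.301, 0.146] [308.3654 133.3926]
[0.57, 0.301, 0.066] [309.7136 137.6407]
[0.524, 0.301, 0.134] [308.6683 194.2512]
[0.524, 0.301, 0.066] [309.7383 186.1504]
[0.478, 0.301, 0.066] [309.8169 233.5299]
[0.596, 0.326, 0.066] [282.9748 110.6161]
[0.596, 0.276, 0.066] [336.5213 110.4991]
```

View pics/w2.png

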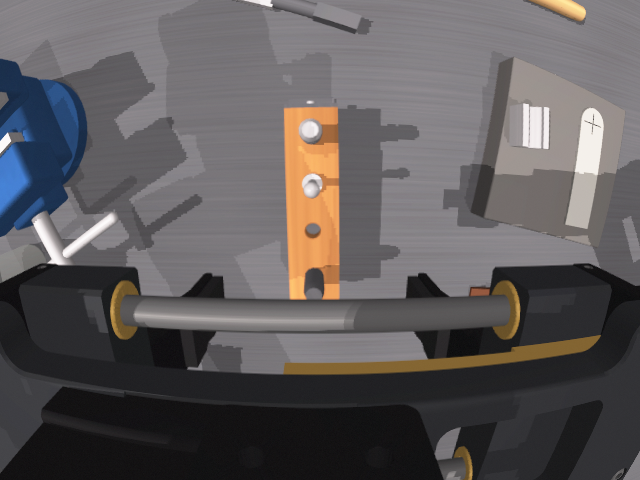

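Wrist view over the rack: punch cap at (310.5,131), scriber ball (312,188), empty hole (313,230), drift (314,280).

Run:
```python
from rig import robot, viewer, hand_in
from h import *
np.set_printoptions(precision=4,suppress=True)
c=viewer.camera("wrist");h=cv2.cvtColor(c["img"],cv2.COLOR_RGB2HSV)
m=cv2.inRange(h,(5,120,90),(22,255,255));m[300:]=0;m[:95]=0
ys=[115,150,165,205,215,250]
for y in ys:
    x=np.flatnonzero(m[y,270:350])+270;print(y,x.min(),x.max(),wonz(c,x.min()-.5,y,.066)[:2],wonz(c,x.max()+.5,y,.066)[:2])
x=np.flatnonzero(m[:,295]);print("far",x.min(),wonz(c,295,x.min()-.5,.066))
b=(h[115:148,296:326,1]<70).astype(np.uint8);M=cv2.moments(cv2.morphologyEx(b,cv2.MORPH_OPEN,np.ones((5,5))),True)
u,v=296+M["m10"]/M["m00"],115+M["m01"]/M["m00"];print("cap",u,v,M["m00"],wonz(c,u,v,.14))
d=(h[218:243,302:325,2]<130).astype(np.uint8);M=cv2.moments(d,True);u,v=302+M["m10"]/M["m00"],218+M["m01"]/M["m00"];print("hole",u,v,M["m00"],wonz(c,u,v,.064))
print(robot.get_obs()["position"])
```

```text
115 283 335 [0.592 0.325] [0.5917 0.2755]
150 283 336 [0.5586 0.3251] [0.5585 0.2745]
165 284 336 [0.5444 0.3243] [0.5443 0.2744]
205 285 337 [0.5061 0.3238] [0.506  0.2732]
215 285 337 [0.4964 0.324 ] [0.4963 0.2731]
250 287 337 [0.4616 0.3227] [0.4615 0.2726]
far 108 [0.5989 0.3133 0.066 ]
cap 308.09656652360513 130.82188841201716 466.0 [0.5724 0.2999 0.14  ]
hole 310.8299319727891 230.24489795918367 147.0 [0.4809 0.2988 0.064 ]
[0.49   0.2954 0.2543]
```

```bash
python3 nudge.py '[[0.0275,-0.0012,0,0],[0.0275,-0.0012,0,0],[0.0275,-0.0012,0,0],[0,0,0,0],[0,0,0.037,0],[0,0,0.037,0],[0,0,0.037,0],[0,0,0.037,0],[0,0,0.019,0],[0,0,0,0],[0,0,0,0]]' && python3 nudge.py '[[0,0,0,0],[0,0,0,0],[0,0,0,0],[0,0,0,0],[0,0,0,0],[0,0,0,0]]' 0.0 45
```

```text
time: 4.13
position: [0.5719, 0.2987, 0.0867]
tool_rot: [1.0, -0.001, -0.001, 0.001]
ft_force: [0.1, 0.7, 0.4]
grip_width: 0.0871
grip_force: 0.0
time: 4.63
position: [0.5726, 0.3011, 0.0883]
tool_rot: [1.0, 0.0, 0.001, -0.0]
ft_force: [0.9, -0.6, 0.7]
grip_width: 0.0548
grip_force: 0.0
```

```bash
python3 nudge.py '[[0,0,0,0],[0,0,0,0],[0,0,0,0],[0,0,0,0],[0,0,0,0],[0,0,0,0],[0,0,0,0],[0,0,0,0],[0,0,0,0],[0,0,0,0]]'; for i in 1 2 3; do python3 nudge.py '[[0,0,0,0]]' | grep -E 'pos|force|width'; done
```

```text
time: 5.47
position: [0.5723, 0.3009, 0.0875]
tool_rot: [1.0, 0.0, -0.0, -0.0]
ft_force: [0.2, 0.2, -0.8]
grip_width: 0.0169
grip_force: 45.0
position: [0.5723, 0.3009, 0.0875]
ft_force: [-0.3, 0.4, -0.8]
grip_width: 0.0171
grip_force: 45.0
position: [0.5723, 0.3009, 0.0874]
ft_force: [0.1, -0.9, -0.9]
grip_width: 0.0172
grip_force: 45.0
position: [0.5723, 0.3009, 0.0874]
ft_force: [0.1, 1.3, -0.0]
grip_width: 0.0171
grip_force: 45.0
```

```bash
python3 nudge.py '[[0,0,-0.02,0],[0,0,-0.03,0],[0,0,-0.03,0],[0,0,-0.03,0],[0.0045,0.0381,0,0],[0.0045,0.0381,0,0],[0.0045,0.0381,0,0],[0.0045,0.0381,0,0],[0.0045,0.0381,0,0],[0.0045,0.0381,0,0],[0.0045,0.0381,0,0],[0.0045,0.0381,0,0],[0.0045,0.0381,0,0],[0,0,0,0],[0,0,0.033,0],[0,0,0.033,0],[0,0,0,0],[0,0,0,0],[0,0,0,0]]'
cat > look.py <<'E'
import sys
from rig import robot, viewer, hand_in
from h import *
S=viewer.camera("scene");D=viewer.camera("side")
np.save("/tmp/S.npy",S,allow_pickle=True);np.save("/tmp/D.npy",D,allow_pickle=True)
P=robot.get_obs()["position"];print(P);out=[]
for c,x in((S,[.6125,-.042,.06]),(D,[.6125,-.042,.06])):
    u,v=proj(c,x).astype(int);w,h=80,120;x0,y0=u-w//2,v-h//2;print(x0,y0)
    out.append(cv2.resize(c["img"][y0:y0+h,x0:x0+w,::-1],(400,600),interpolation=cv2.INTER_CUBIC))
cv2.imwrite(sys.argv[1],np.hstack(out))
E
python3 look.py pics/t1.png
```

```text
time: 7.3
position: [0.6137, -0.0419, 0.1326]
tool_rot: [1.0, 0.0, 0.001, 0.0]
ft_force: [-0.3, 0.0, -1.2]
grip_width: 0.0171
grip_force: 45.0
[ 0.61446804 -0.04202269  0.13371167]
283 195
287 178
```

View pics/t1.png

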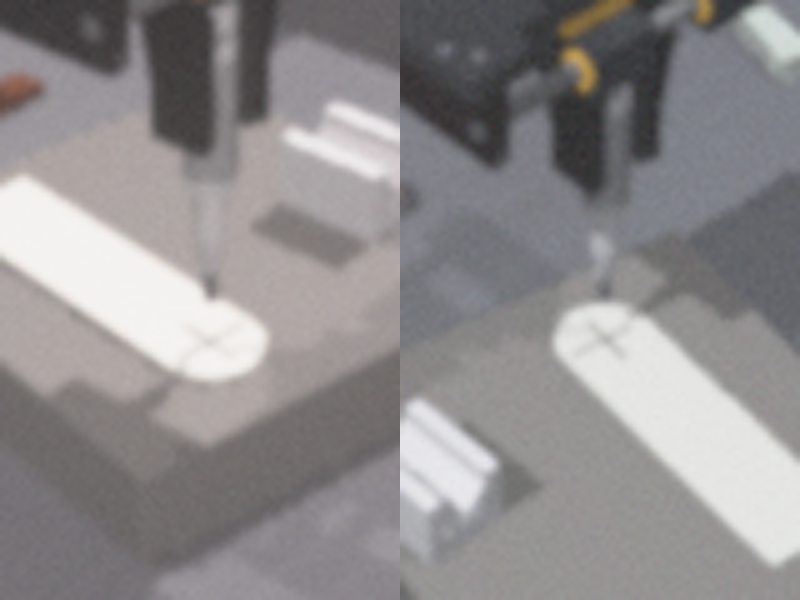

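Tip at scene (325.2,254.6) / side (327.8,237.6); cross at scene (325,263.4) / side (327.8,245.8). The tip is almost straight above the cross.

Run:
```python
from h import *
np.set_printoptions(precision=4,suppress=True)
S=np.load("/tmp/S.npy",allow_pickle=True).item();D=np.load("/tmp/D.npy",allow_pickle=True).item()
t,e=tri(S,(325.2,254.6),D,(327.8,237.6));x,f=tri(S,(325,263.4),D,(327.8,245.8));print(t,e,x,f,t-x)
```

```text
[ 0.6141 -0.0418  0.0624] 0.0038953942289823153 [ 0.6126 -0.0406  0.0418] 0.0039680453636470655 [ 0.0015 -0.0012  0.0206]
```

```bash
python3 nudge.py '[[-0.0013,-0.001,0,0],[0,0,0.007,0],[0,0,0.006,0],[0,0,0,0],[0,0,0,0]]'; python3 look.py pics/t2.png
```

```text
time: 7.82
position: [0.611, -0.0408, 0.1179]
tool_rot: [1.0, 0.0, -0.001, -0.0]
ft_force: [-0.2, 0.2, -2.0]
grip_width: 0.0169
grip_force: 45.0
[ 0.6115386  -0.04104529  0.11841467]
283 195
287 178
```

View pics/t2.png

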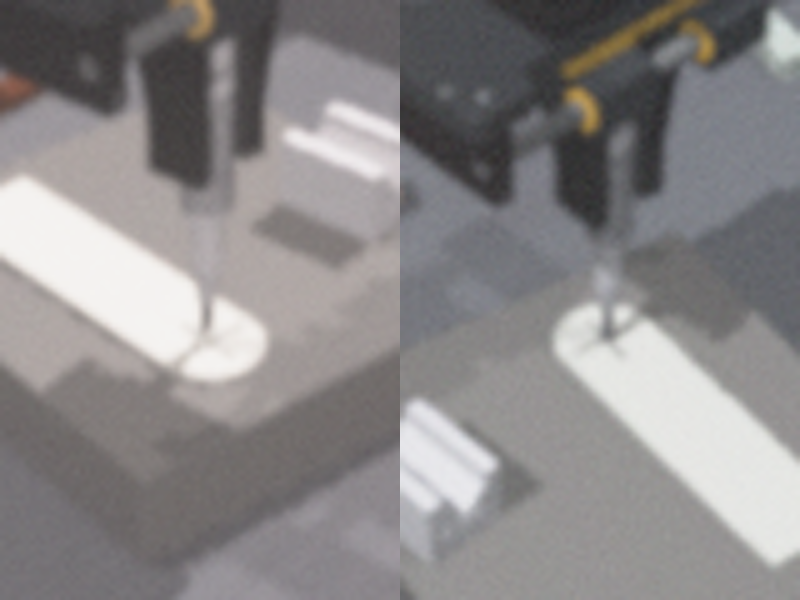

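Tip at scene (324.4,260.6) / side (328.2,244.2), a few mm above the cross.

```bash
python3 - <<'E'
from h import *
np.set_printoptions(precision=4,suppress=True)
S=np.load("/tmp/S.npy",allow_pickle=True).item();D=np.load("/tmp/D.npy",allow_pickle=True).item()
t,e=tri(S,(324.4,260.6),D,(328.2,244.2));x,f=tri(S,(325,263.4),D,(327.8,245.8));print(t,e,x,f,t-x)
E
python3 -c "
from rig import robot, viewer, hand_in
import numpy as np
print(np.mean([robot.get_obs()['position'] for _ in range(5)],0))"
```

```text
[ 0.6113 -0.0405  0.0472] 0.00374996401646115 [ 0.6126 -0.0406  0.0418] 0.0039680453636470655 [-0.0014  0.0001  0.0055]
[ 0.6115386  -0.04104529  0.11841467]
```

```bash
python3 nudge.py '[[0.0012,0,0,0],[0,0,0,0],[0,0,0.0015,0],[0,0,0.0015,0],[0,0,0.0015,0],[0,0,0.0015,0],[0,0,0,0]]';  python3 nudge.py '[[0,0,0.002,0],[0,0,0.002,0],[0,0,0,0]]'
```

```text
time: 8.5
position: [0.6129, -0.0411, 0.113]
tool_rot: [1.0, 0.0, 0.0, 0.0]
ft_force: [-0.7, 0.9, 3.9]
grip_width: 0.0169
grip_force: 45.0
time: 8.75
position: [0.6131, -0.0411, 0.1096]
tool_rot: [1.0, 0.0, 0.0, 0.0]
ft_force: [-1.8, 0.4, 7.6]
grip_width: 0.0172
grip_force: 45.0
```

```bash
python3 nudge.py '[[0,0,0.002,0],[0,0,0.002,0],[0,0,0,0]]';  python3 nudge.py '[[0,0,0.002,0],[0,0,0.0015,0],[0,0,0,0]]'
```

```text
time: 9.0
position: [0.6131, -0.0411, 0.1056]
tool_rot: [1.0, 0.0, 0.001, 0.0]
ft_force: [-1.3, 0.6, 6.9]
grip_width: 0.0174
grip_force: 45.0
time: 9.25
position: [0.6132, -0.0411, 0.103]
tool_rot: [1.0, 0.0, 0.001, 0.0]
ft_force: [-2.0, 0.3, 10.7]
grip_width: 0.0171
grip_force: 45.0
```

```bash
python3 nudge.py '[[0,0,0.0015,0],[0,0,0,0],[0,0,0,0]]';  python3 nudge.py '[[0,0,0.0015,0],[0,0,0,0],[0,0,0,0]]'
```

```text
time: 9.5
position: [0.6134, -0.0411, 0.1027]
tool_rot: [1.0, 0.0, 0.001, 0.0]
ft_force: [-3.8, 0.6, 16.4]
grip_width: 0.0166
grip_force: 45.0
time: 9.75
position: [0.6144, -0.0413, 0.1026]
tool_rot: [1.0, 0.0, 0.002, 0.001]
ft_force: [-4.3, 1.5, 20.8]
grip_width: 0.0169
grip_force: 45.0
```

```bash
python3 nudge.py '[[0,0,-0.01,0],[0,0,-0.02,0],[0,0,-0.034,0],[0,0,-0.034,0],[-0.0045,-0.038,0,0],[-0.0045,-0.038,0,0],[-0.0045,-0.038,0,0],[-0.0045,-0.038,0,0],[-0.0045,-0.038,0,0],[-0.0045,-0.038,0,0],[-0.0045,-0.038,0,0],[-0.0045,-0.038,0,0],[-0.0045,-0.038,0,0],[0,0,0,0],[0,0,0,0]]'
python3 - <<'E'
from rig import robot, viewer, hand_in
from h import *
print(np.mean([robot.get_obs()['position'] for _ in range(5)],0),robot.get_obs()["tool_rot"])
S=viewer.camera("scene");D=viewer.camera("side");o=[]
for c in(S,D):
    u,v=proj(c,[.5723,.301,.11]).astype(int);x0,y0=u-40,v-60;print(x0,y0,proj(c,[.5723,.3009,.1262]),proj(c,[.5723,.3009,.066]))
    o.append(cv2.resize(c["img"][y0:y0+120,x0:x0+80,::-1],(400,600),interpolation=cv2.INTER_CUBIC))
cv2.imwrite("pics/t3.png",np.hstack(o))
E
```

```text
time: 11.0
position: [0.5711, 0.3032, 0.1953]
tool_rot: [1.0, 0.002, -0.0, 0.0]
ft_force: [0.3, -0.5, -1.5]
grip_width: 0.0172
grip_force: 45.0
[0.57113063 0.30321718 0.19527971] [ 9.99997538e-01  2.18614399e-03 -3.29656642e-04  1.91835922e-04]
367 102 [408.60036377 155.92689251] [405.7941917  180.42644173]
141 275 [179.98056948 328.8618329 ] [187.26429631 351.70049392]
```

View pics/t3.png

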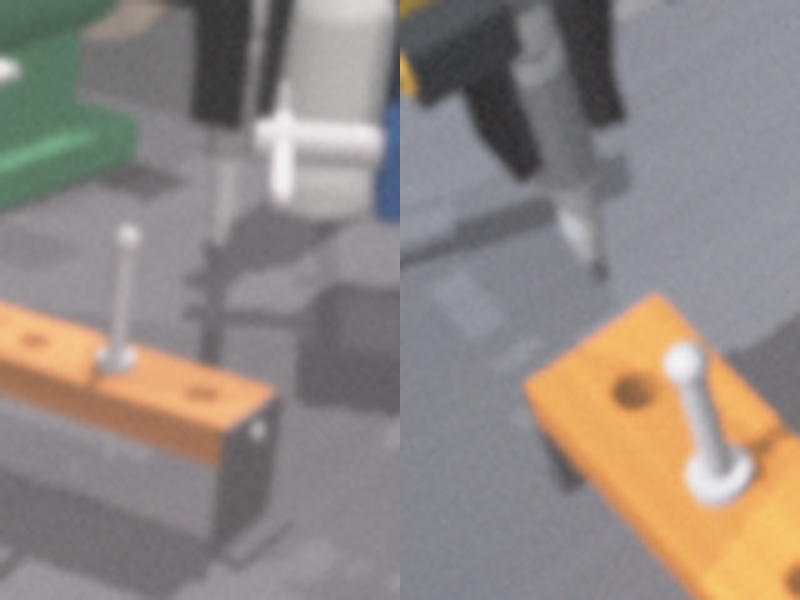

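Scene: empty hole at (407.6,180.6), with the punch tip above it near (409.5,156.5). Side: hole (188,353.2), tip (180.8,330.6). Against the predicted pixels both show the same bias, so the tip is over the hole.

```bash
python3 nudge.py '[[0,0,0.03,0],[0,0,0.02,0],[0,0,0,0],[0,0,0,0]]';python3 nudge.py '[[0,0,0,0]]' | grep pos;python3 nudge.py '[[0,0,0,0]]' | grep pos
```

```text
time: 11.43
position: [0.5717, 0.299, 0.1449]
tool_rot: [1.0, -0.001, -0.002, 0.001]
ft_force: [0.3, -0.4, -0.8]
grip_width: 0.0175
grip_force: 45.0
position: [0.5735, 0.3001, 0.147]
position: [0.5738, 0.3006, 0.1477]
```

```bash
python3 nudge.py '[[-0.0012,0,0,0],[0,0,0.015,0],[0,0,0.015,0],[0,0,0.01,0],[0,0,0,0],[0,0,0,0]]';python3 nudge.py '[[0,0,0.008,0],[0,0,0.006,0],[0,0,0,0],[0,0,0,0]]'
```

```text
time: 12.1
position: [0.5711, 0.301, 0.1061]
tool_rot: [1.0, 0.0, -0.0, 0.0]
ft_force: [-0.6, -0.9, -2.0]
grip_width: 0.0171
grip_force: 45.0
time: 12.43
position: [0.5707, 0.3009, 0.0917]
tool_rot: [1.0, 0.0, -0.0, 0.0]
ft_force: [-0.5, 0.2, -1.5]
grip_width: 0.017
grip_force: 45.0
```

```bash
python3 nudge.py '[[0.0012,0,0.002,0],[0,0,0.0015,0],[0,0,0,0]]';python3 nudge.py '[[0,0,0.001,0],[0,0,0.001,0],[0,0,0,0]]'
```

```text
time: 12.68
position: [0.5723, 0.3009, 0.0884]
tool_rot: [1.0, -0.0, -0.0, 0.0]
ft_force: [-0.7, 0.1, -1.2]
grip_width: 0.0172
grip_force: 45.0
time: 12.93
position: [0.5725, 0.301, 0.0874]
tool_rot: [1.0, 0.0, 0.0, -0.0]
ft_force: [-0.4, -0.6, 3.5]
grip_width: 0.0171
grip_force: 45.0
```

Seated: same pose as before and the rail is taking load. Release and rise, then look.

```bash
python3 nudge.py '[[0,0,0,0],[0,0,0,0],[0,0,0,0],[0,0,0,0],[0,0,0,0],[0,0,0,0],[0,0,0,0],[0,0,0,0]]' 0.06 20; python3 nudge.py '[[0,0,-0.03,0],[0,0,-0.04,0],[0,0,-0.04,0],[0,0,-0.04,0],[-0.015,0.038,0,0],[-0.015,0.038,0,0],[-0.015,0.038,0,0],[-0.015,0.038,0,0],[0,0,0,0],[0,0,0,0]]' 0 20;  python3 - <<'E'
from rig import robot, viewer, hand_in
from h import *
c=viewer.camera("wrist");cv2.imwrite("pics/w3.png",c["img"][:,:,::-1])
print(robot.get_obs()["position"])
for p in([.5723,.301,.14],[.613,-.0418,.043]):print(wproj(c,p))
E
```

```text
time: 13.6
position: [0.5722, 0.301, 0.0865]
tool_rot: [1.0, -0.0, -0.0, 0.0]
ft_force: [0.2, 1.0, 0.3]
grip_width: 0.0579
grip_force: 0.0
time: 14.43
position: [0.5116, 0.1474, 0.2369]
tool_rot: [1.0, -0.002, -0.0, -0.0]
ft_force: [1.8, 0.9, -0.0]
grip_width: 0.0037
grip_force: 0.0
[0.51261396 0.14854087 0.23699586]
[113.93110372 169.55960793]
[497.26074659 125.52927219]
```

View pics/w3.png

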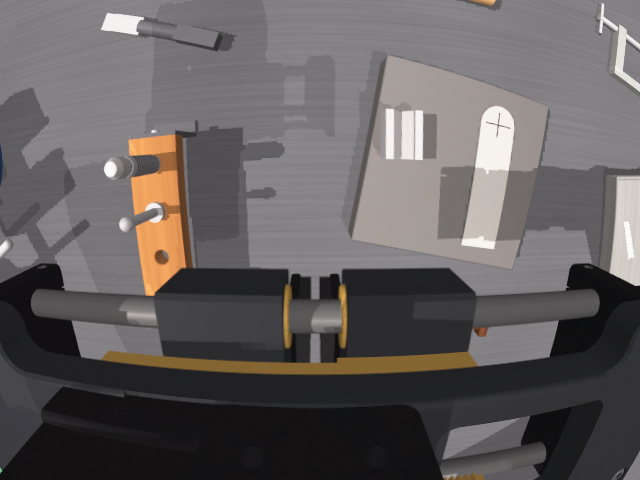

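Punch is back in its hole (cap (117,167), far end of the rail); blank unmoved, cross at (498,124). Now the slide: toward the robot, over the near edge.

```bash
python3 nudge.py '[[0,0,0,0.124],[0.0187,0.0353,0,0],[0.0187,0.0353,0,0],[0.0187,0.0353,0,0],[0.0187,0.0353,0,0],[0.0187,0.0353,0,0],[0,0,0.0364,0],[0,0,0.0364,0],[0,0,0.0364,0],[0,0,0.0364,0],[0,0,0.03,0],[0,0,0,0],[0,0,0,0]]' 0 20;  python3 - <<'E'
from rig import robot, viewer, hand_in
from h import *
np.set_printoptions(precision=4,suppress=True)
S=viewer.camera("scene");D=viewer.camera("side")
for p in((360,372),(434,318)):print("spikeD",onz(D,*p,.01))
for p in((229,238),(291,211)):print("spikeS",onz(S,*p,.01))
E
```

```text
time: 15.57
position: [0.583, -0.0364, 0.0593]
tool_rot: [0.998, -0.061, -0.002, -0.0]
ft_force: [0.5, -0.8, 0.3]
grip_width: 0.0006
grip_force: 0.0
spikeD [0.3829 0.1009 0.01  ]
spikeD [ 0.3687 -0.0769  0.01  ]
spikeS [ 0.3779 -0.0672  0.01  ]
spikeS [0.3985 0.0971 0.01  ]
```

```bash
python3 nudge.py '[[0,0,0.008,0],[0,0,0.005,0],[0,0,0,0],[0,0,0,0]]'; python3 nudge.py '[[0,0,0.0015,0],[0,0,0.001,0],[0,0,0,0]]';python3 nudge.py '[[0,0,0.001,0],[0,0,0.001,0],[0,0,0,0]]'
```

```text
time: 16.0
position: [0.5834, -0.0378, 0.0485]
tool_rot: [0.998, -0.062, 0.0, 0.0]
ft_force: [-0.9, -0.1, 0.5]
grip_width: 0.0005
grip_force: 0.0
time: 16.25
position: [0.5832, -0.0378, 0.0455]
tool_rot: [0.998, -0.062, 0.0, -0.0]
ft_force: [0.3, 0.9, 0.2]
grip_width: 0.0007
grip_force: 0.0
time: 16.5
position: [0.5833, -0.0378, 0.0435]
tool_rot: [0.998, -0.062, 0.0, 0.0]
ft_force: [-0.0, -0.8, 1.2]
grip_width: 0.0004
grip_force: 0.4
```

```bash
python3 nudge.py '[[0,0,0.001,0],[0,0,0.001,0],[0,0,0,0]]';python3 nudge.py '[[0,0,0.0006,0],[-0.006,0,0,0],[-0.008,0,0,0],[0,0,0,0]]'
```

```text
time: 16.75
position: [0.5833, -0.0378, 0.0434]
tool_rot: [0.998, -0.062, 0.0, 0.0]
ft_force: [-2.2, 1.3, 13.9]
grip_width: 0.0004
grip_force: 6.5
time: 17.08
position: [0.572, -0.0368, 0.0434]
tool_rot: [0.998, -0.062, 0.004, 0.001]
ft_force: [1.2, -0.6, 11.9]
grip_width: 0.0008
grip_force: 6.2
```

```bash
python3 nudge.py '[[-0.008,0,-0.0005,0],[-0.01,0,0,0],[-0.01,0,0,0],[-0.01,0,0,0],[-0.01,0,0,0],[-0.006,0,0,0],[0,0,0,0],[0,0,0,0]]'
cat > bl.py <<'E'
from rig import robot, viewer, hand_in
from h import *
np.set_printoptions(precision=4,suppress=True)
print(robot.get_obs()["position"])
D=viewer.camera("side");g=cv2.cvtColor(D["img"],cv2.COLOR_RGB2GRAY)
m=(g>150).astype(np.uint8);m[:225]=0;m[330:]=0;m[:,:310]=0;m[:,405:]=0
ct=np.vstack([k[:,0] for k in cv2.findContours(m,0,cv2.CHAIN_APPROX_NONE)[0] if cv2.contourArea(k)>60])
r=cv2.minAreaRect(np.array([onz(D,u,v,.043)[:2]*1000 for u,v in ct]).astype(np.float32));print(r,cv2.boxPoints(r).round(1).tolist())
cv2.imwrite("pics/sl.png",cv2.resize(D["img"][200:350,250:450,::-1],(800,600),interpolation=cv2.INTER_CUBIC))
E
python3 bl.py
```

```text
time: 17.75
position: [0.5176, -0.03, 0.0434]
tool_rot: [0.998, -0.062, 0.003, 0.001]
ft_force: [-0.2, -1.1, 14.2]
grip_width: 0.0005
grip_force: 6.8
[ 0.5176 -0.03    0.0434]
((464.0619201660156, -23.50885009765625), (45.23710632324219, 93.55897521972656), 82.50074005126953) [[414.70001220703125, -39.79999923706055], [507.5, -52.0], [513.4000244140625, -7.199999809265137], [420.6000061035156, 5.0]]
```

View pics/sl.png

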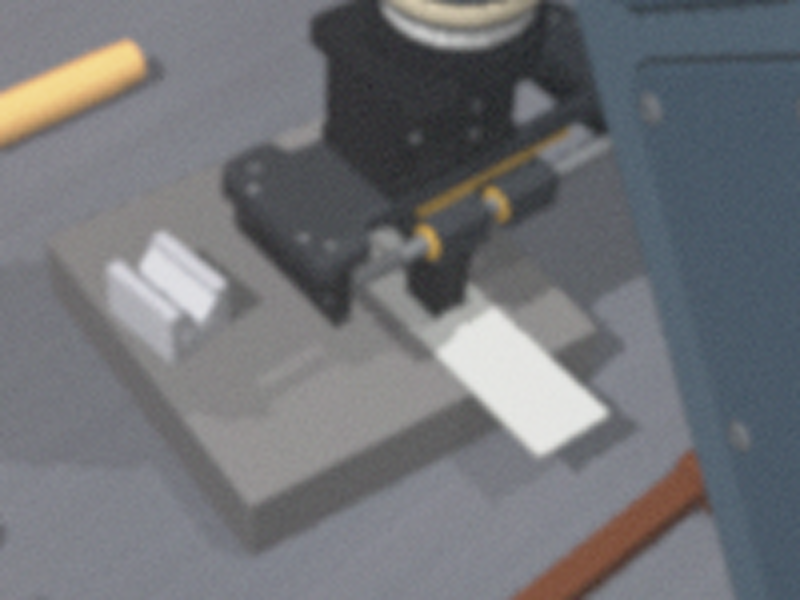

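The blank's square end now overhangs the near edge by about 50 mm (sl.png: square end (575,435), block edge near (490,430)), angle unchanged. Lift, back off along the blank, open, and go down over the overhang.

```bash
python3 nudge.py '[[0,0,-0.02,0],[0,0,-0.03,0],[-0.035,0,-0.01,0],[-0.036,0,0,0],[0,0,0,0],[0,0,0,0],[0,0,0,0],[0,0,0,0],[0,0,0,0]]' 0.066 20
python3 - <<'E'
from rig import robot, viewer, hand_in
from h import *
np.set_printoptions(precision=4,suppress=True)
print(robot.get_obs()["position"])
c=viewer.camera("wrist");g=cv2.cvtColor(c["img"],cv2.COLOR_RGB2GRAY)
cv2.imwrite("pics/w4.png",c["img"][:,:,::-1])
for p in([.4185,-.0175,.043],[.5673,-.0361,.043],[.5472,-.0336,.043]):print(wproj(c,p))
E
```

```text
time: 18.55
position: [0.4469, -0.021, 0.1013]
tool_rot: [0.998, -0.062, 0.001, 0.0]
ft_force: [-0.8, -0.1, -0.4]
grip_width: 0.0525
grip_force: 0.0
[ 0.4469 -0.021   0.1013]
[313.6181 303.3412]
[313.4927  62.6251]
[313.5104  95.2218]
```

View pics/w4.png

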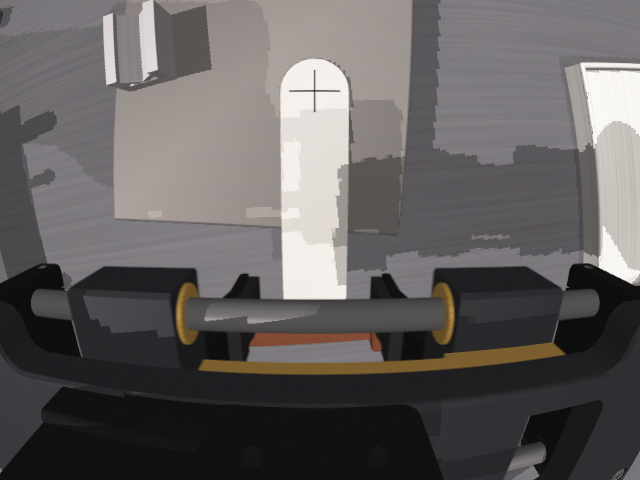

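Wrist view: blank straight ahead between the fingers, cross (315,91), near block edge at row about 228, clear of the fingers.

```bash
python3 nudge.py '[[0,0.001,0,0],[0,0,0.01,0],[0,0,0.02,0],[0,0,0.02,0],[0,0,0.012,0],[0,0,0.005,0],[0,0,0,0],[0,0,0,0]]' && python3 nudge.py '[[0,0,0,0],[0,0,0,0],[0,0,0,0],[0,0,0,0],[0,0,0,0],[0,0,0,0],[0,0,0,0],[0,0,0,0],[0,0,0,0]]' 0.0 50
```

```text
time: 19.27
position: [0.4454, -0.0216, 0.0343]
tool_rot: [0.998, -0.062, -0.0, -0.0]
ft_force: [-0.6, -0.8, -0.0]
grip_width: 0.0662
grip_force: 0.0
time: 20.02
position: [0.4453, -0.0216, 0.0346]
tool_rot: [0.998, -0.062, 0.0, 0.0]
ft_force: [-0.7, 0.1, 2.9]
grip_width: 0.0381
grip_force: 50.0
```

```bash
python3 nudge.py '[[0,0,0,0],[0,0,-0.005,0],[0,0,-0.01,0],[0,0,-0.015,0],[0,0,-0.02,0],[0,0,-0.025,0],[0,0,-0.015,0],[0,0,0,0],[0,0,0,0]]';  python3 - <<'E'
from rig import robot, viewer, hand_in
from h import *
c=viewer.camera("wrist");S=viewer.camera("scene")
for p in([.5698,-.0371,.133],[.5498,-.0346,.133]):print(wproj(c,p))
a=cv2.resize(c["img"],(400,300));x=cv2.resize(S["img"][120:360,180:500],(400,300),interpolation=cv2.INTER_CUBIC)
cv2.imwrite("pics/g1.png",np.hstack([a,x])[:,:,::-1])
E
```

```text
time: 20.77
position: [0.4452, -0.0215, 0.1247]
tool_rot: [0.998, -0.062, 0.001, 0.0]
ft_force: [-0.6, 0.3, -2.0]
grip_width: 0.0382
grip_force: 50.0
[313.06354384  17.28842719]
[313.0354035   61.15609317]
```

View pics/g1.png

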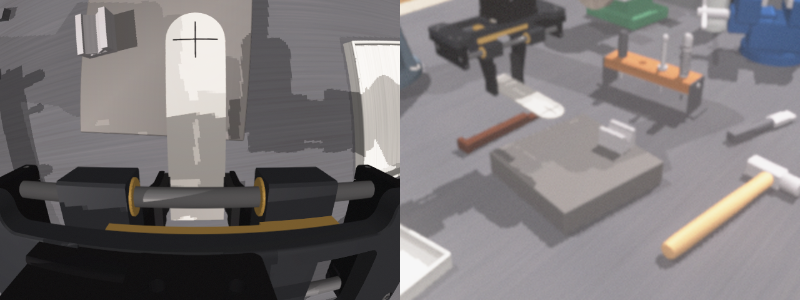

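Blank is held level (wrist (195,39) in the half-size panel: cross where predicted), so nothing slipped. I count 12 pictures viewed, which is over the limit of 10, so from here I work from masks only, with no more viewing.

```bash
cat > tray.py <<'E'
from rig import robot, viewer, hand_in
from h import *
np.set_printoptions(precision=4,suppress=True)
S=viewer.camera("scene");g=cv2.cvtColor(S["img"],cv2.COLOR_RGB2GRAY)[265:400,40:235]
for T in(150,165,180):
    m=cv2.morphologyEx((g>T).astype(np.uint8),cv2.MORPH_OPEN,np.ones((3,3)))
    k=cv2.convexHull(max(cv2.findContours(m,0,cv2.CHAIN_APPROX_NONE)[0],key=cv2.contourArea))
    q=cv2.approxPolyDP(k,5,True)[:,0]+[40,265]
    print(T,q.tolist(),[onz(S,*p,.0245)[:2] for p in q])
print(robot.get_obs()["position"])
E
python3 tray.py; python3 nudge.py '[[0,0,0,-0.11],[0,0,0,-0.11],[0,0.04,0,0],[0,0.04,0,0],[0,0.04,0,0],[0,0.04,0,0],[0,0.04,0,0],[0,0.04,0,0],[0,0,0,0],[0,0,0,0],[0,0,0,0]]'
python3 - <<'E'
from rig import robot, viewer, hand_in
from h import *
np.set_printoptions(precision=4,suppress=True)
c=viewer.camera("wrist");g=cv2.cvtColor(c["img"],cv2.COLOR_RGB2GRAY)
cv2.imwrite("pics/w5.png",c["img"][:,:,::-1])
m=cv2.morphologyEx((g>135).astype(np.uint8),cv2.MORPH_OPEN,np.ones((5,5)));m[265:]=0
for k in cv2.findContours(m,0,cv2.CHAIN_APPROX_NONE)[0]:
    if cv2.contourArea(k)>1500:
        q=cv2.approxPolyDP(cv2.convexHull(k),5,True)[:,0];print(cv2.boundingRect(k),[(p.tolist(),wonz(c,*p,.0245)[:2].round(4).tolist()) for p in q])
E
```

```text
150 [[234, 399], [143, 399], [60, 332], [55, 320], [134, 265], [195, 265], [234, 291]] [array([ 0.6969, -0.3211]), array([ 0.607 , -0.3965]), array([ 0.4033, -0.4129]), array([ 0.3709, -0.4066]), array([ 0.3336, -0.2512]), array([ 0.4193, -0.1791]), array([ 0.5311, -0.1811])]
165 [[132, 273], [221, 322], [220, 334], [145, 396], [55, 322]] [array([ 0.3528, -0.2662]), array([ 0.573 , -0.2426]), array([ 0.5921, -0.2598]), array([ 0.6048, -0.3923]), array([ 0.3754, -0.4085])]
180 [[133, 273], [220, 322], [208, 342], [145, 394], [55, 322]] [array([ 0.3542, -0.265 ]), array([ 0.5718, -0.2436]), array([ 0.5913, -0.2815]), array([ 0.6021, -0.3907]), array([ 0.3754, -0.4085])]
[ 0.4441 -0.0212  0.1232]
time: 21.83
position: [0.4667, -0.2595, 0.1227]
tool_rot: [0.999, 0.047, -0.002, -0.002]
ft_force: [0.5, -0.1, -1.6]
grip_width: 0.0382
grip_force: 50.0
(0, 142, 89, 96) [([27, 142], [0.5344, -0.0014]), ([68, 148], [0.5283, -0.0518]), ([88, 161], [0.5177, -0.0736]), ([79, 237], [0.4541, -0.0625]), ([0, 209], [0.4725, 0.0398]), ([0, 169], [0.5105, 0.0374])]
(264, 20, 238, 245) [([279, 32], [0.6179, -0.2204]), ([306, 20], [0.6287, -0.2385]), ([331, 23], [0.628, -0.2563]), ([501, 110], [0.5841, -0.39]), ([497, 204], [0.5119, -0.3966]), ([475, 264], [0.4628, -0.3869]), ([359, 264], [0.4549, -0.2941]), ([272, 242], [0.4655, -0.2289]), ([264, 66], [0.5915, -0.2126])]
```

```bash
python3 nudge.py '[[-0.0171,0.0224,0,0],[-0.0171,0.0224,0,0],[-0.0171,0.0224,0,0],[0,0,0,0],[0,0,0.03,0],[0,0,0.03,0],[0,0,0.025,0],[0,0,0.015,0],[0,0,0.01,0],[0,0,0,0],[0,0,0,0]]';python3 nudge.py '[[0,0,0.004,0],[0,0,0.002,0],[0,0,0,0],[0,0,0,0]]'
```

```text
time: 22.8
position: [0.4237, -0.331, 0.0142]
tool_rot: [0.999, 0.049, -0.0, -0.001]
ft_force: [-0.4, -1.2, -1.2]
grip_width: 0.0382
grip_force: 50.0
time: 23.13
position: [0.4238, -0.3325, 0.0089]
tool_rot: [0.999, 0.048, 0.0, 0.0]
ft_force: [-0.1, 0.3, -1.5]
grip_width: 0.0384
grip_force: 50.0
```

```bash
python3 nudge.py '[[0,0,0.002,0],[0,0,0.0015,0],[0,0,0,0]]';python3 nudge.py '[[0,0,0.001,0],[0,0,0.0005,0],[0,0,0,0]]'
```

```text
time: 23.38
position: [0.4234, -0.3322, 0.0047]
tool_rot: [0.999, 0.048, -0.0, -0.0]
ft_force: [0.2, -0.1, -1.3]
grip_width: 0.0383
grip_force: 50.0
time: 23.63
position: [0.4235, -0.3323, 0.0035]
tool_rot: [0.999, 0.048, 0.0, 0.0]
ft_force: [-0.9, -0.2, -0.1]
grip_width: 0.038
grip_force: 50.9
```

```bash
python3 nudge.py '[[0,0,0,0],[0,0,0,0],[0,0,0,0],[0,0,0,0],[0,0,0,0],[0,0,0,0],[0,0,0,0]]' 0.06 20; python3 nudge.py '[[0,0,-0.01,0],[0,0,-0.03,0],[0,0,-0.04,0],[0,0,-0.04,0],[0,0,-0.04,0],[-0.03,-0.01,-0.02,0],[0,0,0,0],[0,0,0,0]]'
python3 - <<'E'
from rig import robot, viewer, hand_in
from h import *
np.set_printoptions(precision=4,suppress=True)
c=viewer.camera("wrist");g=cv2.cvtColor(c["img"],cv2.COLOR_RGB2GRAY)
cv2.imwrite("pics/w6.png",c["img"][:,:,::-1])
C=np.array([.472,-.327]);ex=np.array([.9953,.097]);ey=np.array([-.097,.9953])
def bw(a,b,z): return wproj(c,[*(C+a*ex+b*ey),z]).round(1)
print("expected cross",bw(.055,0,.006),"round end",bw(.075,0,.006),"sides",bw(0,.02,.006),bw(0,-.02,.006),"tray far corners",bw(.1075,.0725,.0245),bw(.1075,-.0725,.0245))
# gradient-based line segments inside the tray, in tray coordinates
e=cv2.Canny(cv2.GaussianBlur(g,(3,3),0),25,70)
L=cv2.HoughLinesP(e,1,np.pi/180,25,minLineLength=22,maxLineGap=4)
for x1,y1,x2,y2 in L[:,0]:
    t=[]
    for u,v in((x1,y1),(x2,y2)):
        p=wonz(c,u,v,.006)[:2]-C;t.append(np.array([p@ex,p@ey]))
    if max(abs(t[0][0]),abs(t[1][0]))<.1 and max(abs(t[0][1]),abs(t[1][1]))<.07 and max(y1,y2)<270: print((x1,y1,x2,y2),t[0],t[1])
E
```

```text
time: 24.22
position: [0.4237, -0.3325, 0.0035]
tool_rot: [0.999, 0.048, 0.0, 0.0]
ft_force: [-0.6, -0.8, 1.3]
grip_width: 0.0593
grip_force: 0.5
time: 24.88
position: [0.3921, -0.3248, 0.1853]
tool_rot: [0.999, 0.048, 0.001, 0.001]
ft_force: [0.1, -0.6, 0.1]
grip_width: 0.0598
grip_force: 0.0
expected cross [323.8  79.9] round end [323.8  59.2] sides [302.  138.6] [345.9 138.7] tray far corners [242.2  23.1] [405.1  24.4]
(np.int32(249), np.int32(181), np.int32(249), np.int32(69)) [-0.0384  0.0696] [0.0673 0.0688]
(np.int32(394), np.int32(92), np.int32(394), np.int32(54)) [ 0.0454 -0.0649] [ 0.0828 -0.0655]
(np.int32(349), np.int32(100), np.int32(349), np.int32(77)) [ 0.0362 -0.0229] [ 0.0581 -0.023 ]
(np.int32(303), np.int32(168), np.int32(303), np.int32(74)) [-0.0271  0.0193] [0.0607 0.019 ]
(np.int32(308), np.int32(79), np.int32(341), np.int32(79)) [0.0558 0.0144] [ 0.056  -0.0157]
(np.int32(309), np.int32(219), np.int32(345), np.int32(218)) [-0.0748  0.014 ] [-0.0739 -0.0198]
(np.int32(308), np.int32(77), np.int32(341), np.int32(77)) [0.0578 0.0144] [ 0.0579 -0.0157]
(np.int32(251), np.int32(143), np.int32(274), np.int32(143)) [-0.0031  0.0671] [-0.0037  0.0457]
(np.int32(270), np.int32(127), np.int32(299), np.int32(125)) [0.0113 0.0493] [0.0126 0.0227]
```

The edge fit finds the blank flat and central in the tray: cross line visible at x = +56 mm, sides at ±20 mm, square end at -74 mm.

```bash
python3 -c "
from rig import robot, viewer, hand_in
print(hand_in())"
```

```text
the job is handed in; nothing more can be done
None
```

I handed the job in at about 25 s: the punch's push force fell as at the snap and then it bottomed out on the cross, it is back in its own hole, and the blank was slid to about 47 mm overhang, picked up there and laid flat, cross up, in the tray; I viewed 12 pictures, over the limit of 10.

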